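Fit a castor's axle pin and lock it with its spring clip

ROBOT

A 6-joint arm with a two-finger parallel gripper is mounted at the origin on a cart in front of the work surface, level with it; the furniture and walls round the work are solid. World frame = base frame: x ahead of the robot, y to its left, z up, the work surface at z = 0. Lengths are in m, angles in rad, forces in N, time in s.
With the tool pointing down it reaches from about 0.25 to 0.775 m from the base axis. Payload 4 kg.
Tool frame: the origin (TCP) lies at the very end of the fingers, on their centre line; the grasp point (between the pads) lies 19 mm behind it; z points along the fingers, y is the line along which they close (so a half turn about z gives the same grasp; the last joint's range is limited). The gripper opens to 94 mm and grips with 3 to 60 N. Pads are 16 mm wide; open, the fingers measure 119 mm over their backs; the gripper's body (75 mm by 177 mm) begins 78 mm behind the grasp point.
Start: joints at [-0.848, 0.087, 1.371, -0, 1.684, -0.103], TCP at [0.404, -0.373, 0.206] pointing down, gripper open.
Joint ranges: [-3.1, 3.1], [-0.76, 2.03], [0.27, 2.55], [-1.08, 4.22], [0.17, 2.65], [-2.57, 2.57]. Speed limits (rad/s): [2.79, 2.79, 3.14, 3.14, 3.14, 3.14].

INTERFACE

Orientations are given as [roll, pitch, yaw] about the fixed x, y, z axes, in that order (R = Rz(yaw) Ry(pitch) Rx(roll)).
In Python, from bench import robot gives the robot as it stands. The module is installed in compiled form; this text tells all that it offers.
- The arm moves only by the tool move_arm, never from a script. Its argument "deltas" is one flat list of numbers, 7 for each row, row after row: the turn, a rotation vector about the tool's x, y, z in rad, then the shift along the tool's x, y, z in cm, then the closure, from -1 (fully open) to 1 (shut). A call has 1 to 8 rows; each row is the pose to reach, as a shift and turn from the pose commanded when the call began, along the tool's axes at that moment; what a row does not reach only later rows make up. A row lasts 1/10 s, in which the tool goes at most 50 mm and 8.59 degrees, less where a joint would pass 70% of its speed; a pose out of reach is approached as far as the arm can. A call with a gripper value outside its range is refused whole. The fingers move at their own pace and stop on an object; the grip force is fixed at half the most. Time passes only in rows, so rows that repeat a pose let the fingers close. It gives the time, the measured TCP pose, the force, the opening and the grip force at its end, in the units of the state.
- robot.get_obs(): the state, without advancing time (a new reading comes with each control period).
- robot.snapshot(name): name is "scene" or "top" or "wrist"; returns a dict with "image" (400x640x3 uint8, red, green, blue), "depth" (400x640 float32, m along the optical axis (not along the pixel's ray), 0 where there is no reading), "fov_y" (degrees; the focal length in pixels is half the picture's height over the tangent of half this angle, whatever the lens; pixels are square), "cx", "cy" (the principal point, pixels), "D" ([k1, k2, p1, p2, k3] as OpenCV has them; the pictures are not rectified), "origin" and "orientation" of the camera in the world; the wrist camera has in their place "T_tool_cam" (4x4, takes a point from camera to tool coordinates, whose origin is the TCP and whose axes are the flange's). Camera axes: x right, y up, looking along -z (the intrinsics and any distortion apply to the point x, -y, -z); pixel columns grow to the right and rows downward; lengths in m; the calibration is good to about 2 mm. A picture is of the moment at which its call begins: read the wrist's pose just before it.
- robot.close_job(): hands the job in; it is judged then, once.
The state is a dict: "time": time; "joint_positions": joint angles; "qvel": joint speeds; "joint_torque": joint torques, N m; "tool_pos": TCP position; "ee_rot": TCP orientation; "wrist_force": force on the tool from outside, world axes, zero at the start; "wrist_torque": the same for the moment, N m; "width": finger opening in m; "finger_force": force on a finger pad.
Only numpy, scipy, OpenCV 4.12 (cv2) and the standard library are available. Lean on these libraries where they do the work, as an engineer would, in place of code of your own. Each camera call takes 0.05 s, during which the arm holds its last target. There are 200 camera calls.

TASK

Finish putting together the castor that is bolted on its side to the grey angle plate: take the long axle pin out of the wooden block and stand it in the axle hole, through fork and wheel, until its head rests on the upper fork cheek. Then push the spring-wire clip sideways into the pin's groove, which shows in the gap between the lower fork cheek and the bench, until it snaps fully home, and let go. Leave the shorter pin in the block and do not shift or tip the glue bottle, the paint tin or the sanding block.

Things in the scene. Friction and masses are not known exactly. Their poses are not given: they have to be found in the camera images.
- castor: Castor on its side, fixed to the bench. Origin on the bench top on the vertical axle line, z up, -x the open front of the fork. Fork cheeks (6 mm steel, round ends of radius 27 mm about the axle, running back to +x) at z 59 to 65 and 157 to 163 mm. Plates at x 84 to 130 mm, +-65 mm wide, 185 mm high; foot to x 200 mm. Below the lower cheek all is open for x < 110 mm.
- wheel_mid (a point): Centre of the castor's twin wheel, 111 mm above the bench on the axle line. Two rubber tyres of radius 70 mm, z 69 to 153 mm over all; turns freely; bore 31 mm, always in line with the fork holes. It overhangs the pin's groove, so a clip must come in level below it, from the front half of the fork, with the tool leaning back away from the wheel.
- axle_hole (a point): Centre of the axle hole at the top face of the upper fork cheek, 163 mm above the bench; axes as castor. The holes in both cheeks have a diameter of 26.4 mm.
- axle_pin_mid (a point): Axle pin, bright steel, 149 mm long, about 0.3 kg; point half-way up its axis, z to the head. Head 34 mm diameter, +52.5 to +74.5 mm; shank 24 mm, down to -74.5 mm, end chamfered 4 mm. Stands head up in one bore of the block, 50 mm deep, lower end 10 mm above the bench. Seated in the castor its head rests on the upper cheek and this point is 110.5 mm above the bench.
- pin_groove (a point): Centre of the groove near the axle pin's lower end, on its axis, 59.2 mm below axle_pin_mid; axes as there. The groove runs all round, 8.2 mm wide (its edges chamfered 1.2 mm more), core 16 mm diameter. With the pin seated in the castor it is 51.3 mm above the bench.
- pin_block: Wooden block 64 x 124 x 60 mm (x, y, z), fixed to the bench; origin at the centre of its underside. Two bores at y = -32 and +32 mm, 27 mm wide, 50 mm deep. One holds the axle pin, the other the short pin; which is where varies.
- short_pin_mid (a point): A shorter pin, not needed: same head and shank diameters but 94 mm long and without a groove; point half-way up. Its head top stands 104 mm above the bench, that of the axle pin 159 mm. It stays in the block.
- clip_grip (a point): Centre of the black moulded grip of the spring clip: 24 mm long (x), 16 mm wide (y), 20 mm high (z), to be held by its two long sides. x points along the clip from the grip to the open mouth, z up. At the start the clip lies flat on the bench, this point 10 mm and the wire's middle 3.2 mm above it. Clip: 116 mm long, about 80 g.
- clip_seat (a point): Centre of the clip's round seat, 80 mm ahead (+x) of the grip's centre and 6.8 mm lower; axes as there. Two sprung legs of 6 mm round wire bow round the seat (inside 16 mm, outside 28 mm wide), close to a neck 10 mm wide 7 mm ahead of it and flare to a 31 mm mouth at +21 mm. Pushed onto the groove's core the neck spreads at about 15 N and snaps shut; the seat then hugs the core.
- glue_a: White squeeze bottle of glue with a pointed tip, 48 mm diameter, 154 mm high, standing beside the castor; origin at the centre of its underside. Not to be shifted.
- tin_green: Small paint tin, 77 mm diameter, 78 mm high, standing at the castor's other side; origin at the centre of its underside. Not to be shifted.
- sand_block: Cork sanding block, 58 x 105 x 34 mm, on the bench to the right of the clip; origin at the centre of its underside. Not to be shifted.
- vice_corner (a point): The corner nearest the castor of the fixed blue bench vice, 108 mm above the bench. An obstacle up to 156 mm high: from this corner it extends 250 mm along this point's -x axis and 100 mm along its -y axis; its foot and lugs, 16 mm high, reach 57 mm further to +y. It never moves.
Not all that is in view belongs to the job. What is shaped like the part that bears axle_pin_mid but turquoise is not meant.

How it is judged:
By the outcome, as a careful person would: the job done as asked, in the order asked, and still so for the second after the job is handed in, with the robot touching nothing.
It also fails if it takes over 67 s, if anything falls off the work surface, if the arm or the gripper's body presses on something with over 40 N, if the wrist force passes 120 N, or if a joint passes its speed limit or range.

## Working session

There is one attempt and no reset: what is moved stays moved. The work goes in short steps, Python scripts to look and compute and a tool call to move; the robot and the scene stay as the last step left them, time stands still between calls to the robot, and variables do not carry over. Pictures are saved under pics/ and viewed, at most 10 in all, crops included, and the job is handed in when it is done.

Besides the shell and the picture viewer there is one more tool, called after "Request:" in YAML: its name, and indented under it one key for each argument. move_arm: Moves the arm, as the interface text tells. Its arguments: {"type":"object","properties":{"deltas":{"type":"array","items":{"type":"number"}}},"required":["deltas"]}

```bash
mkdir -p pics; cat > h.py <<'E'
import numpy as np, cv2, pickle
from scipy.spatial.transform import Rotation as Ro
from bench import robot
def snap(n,f):
    o=robot.get_obs(); s=robot.snapshot(n); s['obs']=o
    cv2.imwrite(f'pics/{f}.png',s['image'][:,:,::-1]); pickle.dump(s,open(f'{f}.pkl','wb')); return s
def load(f): return pickle.load(open(f+'.pkl','rb'))
def toolT(o):
    T=np.eye(4);T[:3,:3]=Ro.from_euler('xyz',o['ee_rot']).as_matrix();T[:3,3]=o['tool_pos'];return T
def cam(s):
    f=200/np.tan(np.radians(s['fov_y'])/2);K=np.array([[f,0,s['cx']],[0,f,s['cy']],[0,0,1]])
    if 'T_tool_cam' in s: T=toolT(s['obs'])@s['T_tool_cam']
    else:
        T=np.eye(4);q=np.array(s['orientation']);T[:3,3]=s['origin']
        T[:3,:3]=q if q.shape==(3,3) else Ro.from_euler('xyz',q).as_matrix()
    return K,np.array(s['D'],float),T
def rays(s,px):
    K,D,T=cam(s);p=cv2.undistortPoints(np.array(px,float).reshape(-1,1,2),K,D).reshape(-1,2)
    d=np.c_[p[:,0],-p[:,1],-np.ones(len(p))];return T[:3,3],d@T[:3,:3].T
def atz(s,px,z):
    o,d=rays(s,px);return o+d*((z-o[2])/d[:,2])[:,None]
def cloud(s):
    v,u=np.mgrid[0:400,0:640];o,d=rays(s,np.c_[u.ravel(),v.ravel()]);
    P=o+d*s['depth'].ravel()[:,None];P[s['depth'].ravel()==0]=np.nan;return P.reshape(400,640,3)
def proj(s,P):
    K,D,T=cam(s);q=(np.atleast_2d(P)-T[:3,3])@T[:3,:3];q=q*[1,-1,-1]
    return cv2.projectPoints(q,np.zeros(3),np.zeros(3),K,D)[0].reshape(-1,2)
E
python3 - <<'E'
from h import *
for n in('scene','top'):
    s=snap(n,n);print(n,s['origin'],s['orientation'],s['fov_y'],s['cx'],s['cy'],s['D'])
    cv2.imwrite(f'pics/{n}.png',cv2.resize(s['image'][:,:,::-1],(800,500),interpolation=cv2.INTER_CUBIC))
print(robot.get_obs())
E
```

```text
scene [ 0.01045771 -0.80090446  0.93157568] [ 7.84957073e-01  1.39427182e-06 -7.93526504e-01] 54.50072296151627 320.9227587471601 198.92032908222524 [0.016148 0.       0.       0.       0.      ]
top [ 0.44571013 -0.19674279  1.18661325] [ 0.14301419 -0.00471822 -1.55501027] 47.577222032454884 320.6538289032567 198.721384504621 [0.01713173 0.         0.         0.         0.        ]
{'time': 0.1, 'joint_positions': array([-8.48099939e-01,  8.78783614e-02,  1.37209009e+00, -1.74733487e-05,
        1.68361959e+00, -1.03114447e-01]), 'qvel': array([ 6.33739492e-05, -2.05351531e-03, -3.27847133e-03, -1.73845308e-04,
       -7.27314597e-04,  7.02886408e-04]), 'joint_torque': array([ 2.63299131e-03, -3.41249371e+01, -3.03302908e+01,  7.19219400e-02,
        3.03139107e-02, -9.04275021e-05]), 'tool_pos': array([ 0.40395881, -0.37251556,  0.20442934]), 'ee_rot': array([-3.13960608e+00, -1.88114802e-04,  8.25808698e-01]), 'wrist_force': array([ 1.25236186, -0.20809279, -0.64066135]), 'wrist_torque': array([-0.07311996, -0.01057871,  0.02410382]), 'finger_force': 0.0, 'width': 0.0939831983705173}
```

View pics/scene.png

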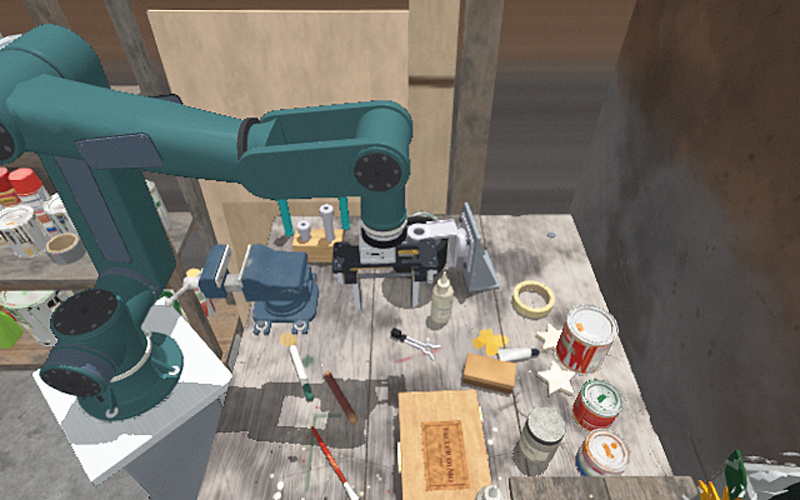

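View pics/top.png

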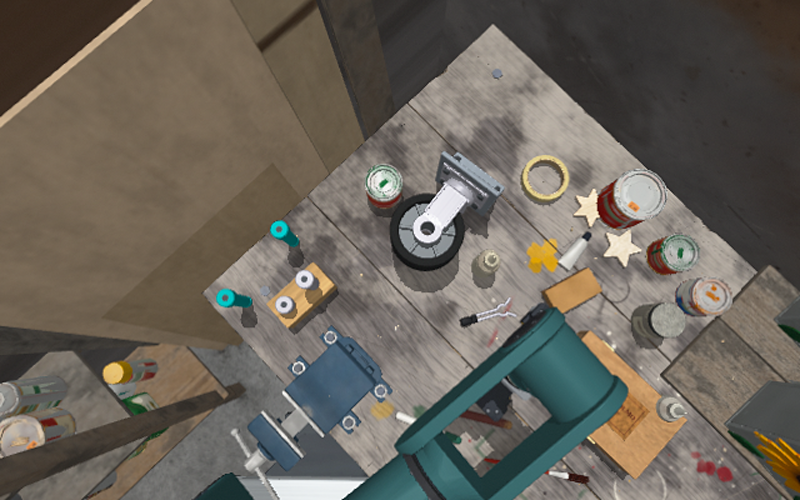

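The scene view shows the taller steel pin at (327,212) and the short one at (304,230), both in the wooden block. The turquoise posts at (285,215) and (345,212) are decoys. In the top view the steel heads are at (306,280) and (285,304), the turquoise pins at (280,230) and (230,298), the axle hole at (427,229), and the clip runs from (468,320) to (512,310). I'll confirm the steel pins in an enlarged crop with depth.

```bash
python3 - <<'E'
from h import *
s=load('top');im=s['image'][:,:,::-1]
# crops in raw px: A block (205..275,205..265), B castor, C clip
def crop(x,y,w,h,k): return cv2.resize(im[y:y+h,x:x+w],(w*k,h*k),interpolation=cv2.INTER_CUBIC)
A=crop(210,205,66,66,6);B=crop(300,110,110,110,4)[:396,:396];C=crop(360,230,66,33,6)
o=np.zeros((600,800,3),np.uint8);o[:396,:396]=A;o[:396,400:796]=B;o[400:598,:396]=C
cv2.imwrite('pics/crop1.png',o)
P=cloud(s)
for u,v in[(245,224),(228,243),(224,184),(184,238),(342,183),(342,168),(306,147),(389,208),(375,257)]: print(u,v,P[v,u].round(4))
E
```

```text
245 224 [ 0.533  -0.0287  0.1589]
228 243 [0.4919 0.0186 0.1047]
224 184 [0.6259 0.0251 0.1496]
184 238 [0.4997 0.1097 0.1507]
342 183 [ 0.6467 -0.2521  0.0725]
342 168 [ 0.6649 -0.2471  0.1652]
306 147 [ 0.737  -0.1605  0.0737]
389 208 [ 0.5796 -0.3613  0.1218]
375 257 [ 0.4659 -0.3405  0.021 ]
```

View pics/crop1.png

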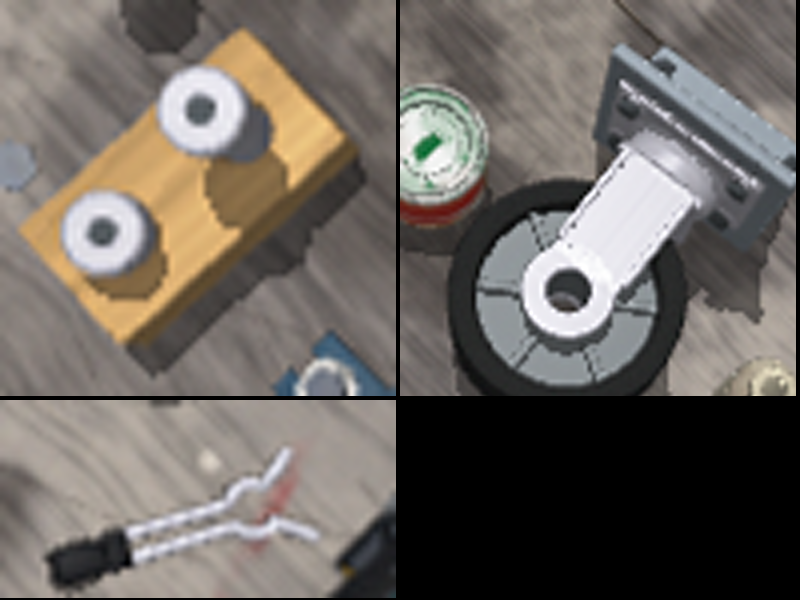

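Crop: the upper-right steel pin (crop (200,110), raw (243,223)) has its top at z = 0.159, so it is the axle pin. The lower-left one (102,232) is at 0.105, so it is the short pin. The hole is at crop (569,291), the grip at (90,560), and the clip's legs run to a seat near (250,512). The turquoise pins are excluded by colour.

```bash
python3 - <<'E'
from h import *
s=load('top');P=cloud(s)
def A(x,y,k=6,ox=210,oy=205): return [(x+.5)/k-.5+ox,(y+.5)/k-.5+oy]
B=lambda x,y:A(x-400,y,4,300,110)
C=lambda x,y:A(x,y-400,6,360,230)
print('pin',atz(s,[A(202,111)],.159),'short',atz(s,[A(103,232)],.104))
print('hole',atz(s,[B(569,291)],.163))
# castor yaw: back plate top edge points
h=atz(s,[B(569,291)],.163)[0]
# cheek points: top cloud z .157-.168 near
m=(abs(P[...,2]-.163)<.006)&(np.hypot(P[...,0]-h[0],P[...,1]-h[1])<.085)
Q=P[m][:,:2];r=Q-h[:2];print('cheek n',m.sum())
far=Q[np.hypot(*r.T)>.035];d=far.mean(0)-h[:2];print('castor yaw',np.degrees(np.arctan2(d[1],d[0])))
near=P[m][np.hypot(*r.T)<.03];print('near ctr',near.mean(0))
g=atz(s,[C(88,557)],.020);print('grip',g)
w=atz(s,[C(130,533),C(136,558),C(235,525),C(228,499),C(289,453),C(316,537)],.0032);print(w.round(4))
d=(w[4]+w[5]-w[0]-w[1])/2;print('clip yaw',np.degrees(np.arctan2(d[1],d[0])),np.linalg.norm(d))
m=np.hypot(P[...,0]-g[0,0],P[...,1]-g[0,1])<.02;z=P[m];z=z[z[:,2]>.015];print('grip cloud',z.mean(0),len(z))
# vice extents
v=[(200,300),(330,255),(300,330),(230,360)]
m=np.zeros((400,640),bool);m[250:390,190:320]=1;hsv=cv2.cvtColor(s['image'],cv2.COLOR_RGB2HSV)
for zlo,zhi in((.09,.12),(.14,.17)):
  q=P[m&(P[...,2]>zlo)&(P[...,2]<zhi)];
  if len(q): 
    r=cv2.minAreaRect(q[:,:2].astype(np.float32));print('vice',zlo,len(q),cv2.boxPoints(r).round(3).tolist())
for n,u,v,z in(('glue',389.6,205,.15),):print(n,atz(s,[(u,v)],z))
q=P[(P[...,2]>.04)&(P[...,2]<.16)&(np.hypot(P[...,0]-.575,P[...,1]+.36)<.04)];print('glue',q.min(0),q.max(0))
q=P[(P[...,2]>.07)&(P[...,2]<.09)&(np.hypot(P[...,0]-.74,P[...,1]+.16)<.05)];print('tin',q.min(0),q.max(0))
E
```

```text
pin [[ 0.53504472 -0.02462872  0.159     ]] short [[0.49126396 0.02171262 0.104     ]]
hole [[ 0.63181023 -0.24727377  0.163     ]]
cheek n 893
castor yaw -35.92950212280865
near ctr [ 0.63376712 -0.24774962  0.16343404]
grip [[ 0.46901034 -0.33866553  0.02      ]]
[[ 0.4799 -0.3589  0.0032]
 [ 0.4693 -0.3614  0.0032]
 [ 0.4841 -0.4042  0.0032]
 [ 0.4952 -0.4013  0.0032]
 [ 0.5155 -0.428   0.0032]
 [ 0.4795 -0.4392  0.0032]]
clip yaw -72.64054463381885 0.07692411060263744
grip cloud [ 0.46009177 -0.34309944  0.47856649] 329
vice 0.09 681 [[0.15199999511241913, 0.039000000804662704], [0.3569999933242798, -0.16500000655651093], [0.5109999775886536, -0.009999999776482582], [0.3070000112056732, 0.1940000057220459]]
vice 0.14 2193 [[0.1469999998807907, 0.04500000178813934], [0.29600000381469727, -0.10700000077486038], [0.375, -0.029999999329447746], [0.22599999606609344, 0.12200000137090683]]
glue [[ 0.5830393  -0.35837604  0.15      ]]
glue [ 0.55796056 -0.39041204  0.04084185] [ 0.60296237 -0.34576161  0.1549998 ]
tin [ 0.70241358 -0.19833953  0.07000833] [ 0.77896936 -0.12488201  0.0815183 ]
```

```bash
cat >> h.py <<'E'
def go(pos,R=None,cmd=None):
    """shift (cm) and rotvec in tool axes from current (or commanded) pose to target"""
    T=toolT(robot.get_obs()) if cmd is None else cmd
    d=T[:3,:3].T@(np.array(pos)-T[:3,3])*100
    r=np.zeros(3) if R is None else Ro.from_matrix(T[:3,:3].T@R).as_rotvec()
    n=max(np.linalg.norm(d)/5,np.degrees(np.linalg.norm(r))/8.59)
    print('rot',r.round(3),'shift',d.round(2),'rows>=',round(n,1));return r,d
def lean(yaw,th):
    """tool z forward along yaw, th from vertical-down; tool y horizontal"""
    c,s=np.cos(yaw),np.sin(yaw);z=np.array([c*np.sin(th),s*np.sin(th),-np.cos(th)])
    return z,np.array([-s,c,0])
E
python3 - <<'E'
from h import *
s=snap('wrist','w0');cv2.imwrite('pics/w0.png',cv2.resize(s['image'][:,:,::-1],(800,500)))
print(s['T_tool_cam'].round(3).tolist(),s['fov_y'],s['D'])
go([.535,-.0246,.26])
print(proj(s,[.468,-.338,.02]))
E
```

```text
[[0.0, 0.959, 0.282, 0.082], [1.0, -0.0, -0.0, -0.001], [-0.0, 0.282, -0.959, -0.179], [0.0, 0.0, 0.0, 1.0]] 67.4287488231621 [-0.03414426  0.          0.          0.          0.        ]
rot [0. 0. 0.] shift [ 34.46 -13.97  -5.51] rows>= 7.5
[[341.02724259 120.99761363]]
```

View pics/w0.png

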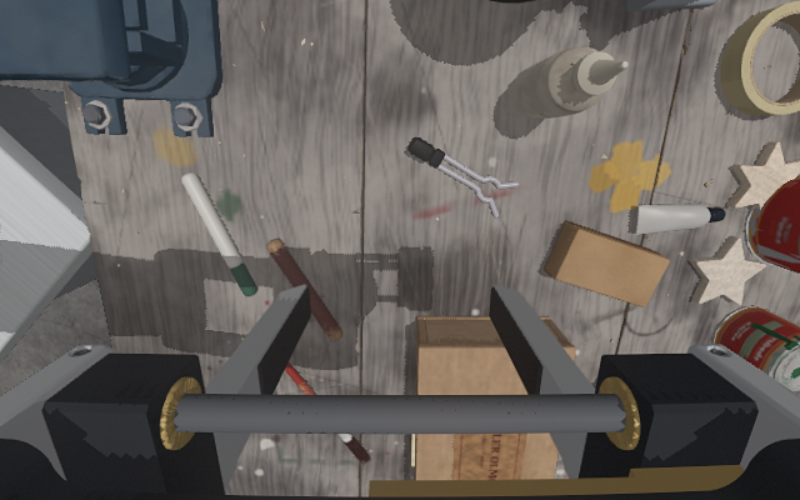

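The wrist view shows the clip with its grip at (425,152) and mouth at (505,200), the glue bottle at (580,80), the sanding block at (607,262), and the vice's lugs top left. The way to the pin at height 0.26 is clear. I'll check the wrist joint ranges for the leaning clip grasp and move to the pin.

```bash
cat >> h.py <<'E'
def leanR(yaw,th,front=True):
    z,y=lean(yaw,th);x=np.cross(y,z);  # x = y cross z
    R=np.c_[x,y,z]
    fwd=np.array([np.cos(yaw),np.sin(yaw),0])
    if (x@fwd>0)!=front: R=R@np.diag([-1,-1,1.])
    return R
E
python3 - <<'E'
from h import *
Z=lambda a:Ro.from_euler('z',a).as_matrix();Y=lambda a:Ro.from_euler('y',a).as_matrix()
o=robot.get_obs();j=o['joint_positions']
print(np.abs(Z(j[0])@Y(j[1]+j[2])@Z(j[3])@Y(j[4])@Z(j[5]+np.pi/2)-toolT(o)[:3,:3]).max())
for n,pos,yaw in(('pick',[.468,-.338,.01],-72.6),('ins',[.567,-.205,.06],-30),('ins',[.567,-.205,.06],-15)):
  for fr in(True,False):
    for j23 in(1.3,1.7):
      yw=np.radians(yaw);R=leanR(yw,np.radians(35),fr);wc=np.array(pos)-.3*R[:,2]
      j1=np.arctan2(wc[1],wc[0])-.1
      M=(Z(j1)@Y(j23)).T@R@Z(-np.pi/2)
      a=Ro.from_matrix(M).as_euler('ZYZ');print(n,yaw,fr,j23,a.round(2))
E
```

```text
5.551115123125783e-16
pick -72.6 True 1.3 [-0.42  1.39  2.32]
pick -72.6 True 1.7 [-0.48  1.03  2.51]
pick -72.6 False 1.3 [-0.42  1.39 -0.82]
pick -72.6 False 1.7 [-0.48  1.03 -0.63]
ins -30 True 1.3 [-0.09  1.24  1.72]
ins -30 True 1.7 [-0.11  0.84  1.77]
ins -30 False 1.3 [-0.09  1.24 -1.42]
ins -30 False 1.7 [-0.11  0.84 -1.38]
ins -15 True 1.3 [0.13 1.24 1.35]
ins -15 True 1.7 [0.17 0.85 1.28]
ins -15 False 1.3 [ 0.13  1.24 -1.79]
ins -15 False 1.7 [ 0.17  0.85 -1.86]
```

Request:
move_arm:
  deltas: [0, 0, 0, 4.5, -1.8, -0.8, -0.5, 0, 0, 0, 9, -3.6, -1.6, -0.5, 0, 0, 0, 13.5, -5.4, -2.4, -0.5, 0, 0, 0, 18, -7.2, -3.2, -0.5, 0, 0, 0, 22.5, -9, -4, -0.5, 0, 0, 0, 27, -10.8, -4.8, -0.5, 0, 0, 0, 30, -12.2, -5.5, -0.5, 0, 0, 0, 30, -12.2, -5.5, -0.5]

```text
time: 0.95
tool_pos: [0.5191, -0.0659, 0.2613]
ee_rot: [3.141, -0.002, 0.832]
wrist_force: [0.1, -1.0, 0.8]
width: 0.071
finger_force: 0.0
```

```bash
python3 - <<'E'
from h import *
s=snap('wrist','w1');im=s['image'][:,:,::-1]
p=proj(s,[.535,-.0246,.159])[0];print(p)
x,y=int(p[0])-80,max(0,int(p[1])-60)
cv2.imwrite('pics/w1c.png',cv2.resize(im[y:y+120,x:x+160],(800,600),interpolation=cv2.INTER_CUBIC));print(x,y)
E
```

```text
[303.72125112 154.54906155]
223 94
```

View pics/w1c.png

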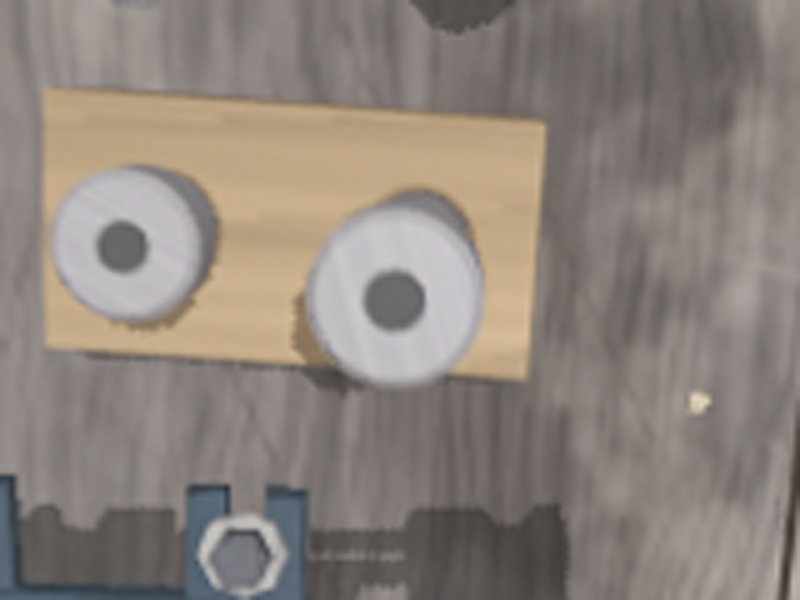

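The axle pin head (larger and nearer) is centred at crop (395,297), raw (301.6,153.0). The short pin is at (124,244).

```bash
python3 - <<'E'
from h import *
s=load('w1');p=atz(s,[(301.6,153.0)],.159)[0];print(p)
p=(p*2+np.array([.535,-.0246,.159]))/3
go([p[0],p[1],.20]);go([p[0],p[1],.140])
print(robot.get_obs()['tool_pos'],robot.get_obs()['ee_rot'])
E
```

```text
[ 0.53452377 -0.02219331  0.159     ]
rot [0. 0. 0.] shift [ 4.41 -1.84  6.06] rows>= 1.5
rot [0. 0. 0.] shift [ 4.41 -1.84 12.06] rows>= 2.6
[ 0.51843558 -0.06795233  0.26064841] [3.14110623e+00 2.67963295e-05 8.29716854e-01]
```

Request:
move_arm:
  deltas: [0, 0, 0, 3, -1.2, 3, -0.5, 0, 0, 0, 4.4, -1.8, 6, -0.5, 0, 0, 0, 4.4, -1.8, 9, -0.5, 0, 0, 0, 4.4, -1.8, 12, -0.5, 0, 0, 0, 4.4, -1.8, 12, -0.5, 0, 0, 0, 4.4, -1.8, 12, 1, 0, 0, 0, 4.4, -1.8, 12, 1, 0, 0, 0, 4.4, -1.8, 12, 1]

```text
time: 1.8
tool_pos: [0.5359, -0.0258, 0.1429]
ee_rot: [3.138, -0.002, 0.825]
wrist_force: [-0.1, -0.6, 0.4]
width: 0.0498
finger_force: 0.0
```

Request:
move_arm:
  deltas: [0, 0, 0, 0, 0, 0, 1, 0, 0, 0, 0, 0, 0, 1, 0, 0, 0, 0, 0, 0, 1]

```text
time: 2.1
tool_pos: [0.5351, -0.0251, 0.1415]
ee_rot: [3.14, -0.001, 0.826]
wrist_force: [-1.5, 0.5, 2.2]
width: 0.0333
finger_force: 30.0
```

Request:
move_arm:
  deltas: [0, 0, 0, 0, 0, -1, 1, 0, 0, 0, 0, 0, -4, 1, 0, 0, 0, 0, 0, -8, 1, 0, 0, 0, 0, 0, -12, 1, 0, 0, 0, 0, 0, -16, 1, 0, 0, 0, 0, 0, -17.5, 1, 0, 0, 0, 0, 0, -17.5, 1]

```text
time: 2.8
tool_pos: [0.5356, -0.0252, 0.3189]
ee_rot: [3.137, -0.003, 0.826]
wrist_force: [1.8, 0.6, -3.9]
width: 0.0331
finger_force: 30.0
```

```bash
python3 - <<'E'
from h import *
o=robot.get_obs();print(o['tool_pos'],o['ee_rot'],o['joint_positions'],o['width'],o['wrist_force'])
go([.6325,-.2475,.315])
E
```

```text
[ 0.53555364 -0.02519688  0.31886615] [ 3.13654723 -0.00326226  0.82592088] [-1.52707001e-01  5.75947195e-02  1.17934459e+00 -1.15539750e-04
  1.89864613e+00  5.92139142e-01] 0.0331081183684606 [ 1.77345054  0.64202281 -3.93229946]
rot [0. 0. 0.] shift [-9.77 22.19  0.47] rows>= 4.9
```

Request:
move_arm:
  deltas: [0, 0, 0, -2.6, 4, 0, 1, 0, 0, 0, -5.2, 8, 0, 1, 0, 0, 0, -7.8, 12, 0, 1, 0, 0, 0, -10.4, 16, 0, 1, 0, 0, 0, -13, 20, 0, 1, 0, 0, 0, -14.8, 22.2, 0, 1, 0, 0, 0, -14.8, 22.2, 0, 1, 0, 0, 0, -14.8, 22.2, 0, 1]

```text
time: 3.6
tool_pos: [0.5969, -0.2846, 0.3122]
ee_rot: [-3.136, 0.001, 0.825]
wrist_force: [0.2, 1.0, -3.3]
width: 0.0327
finger_force: 30.0
```

```bash
python3 - <<'E'
from h import *
s=snap('wrist','w2');im=s['image'][:,:,::-1]
print(s['obs']['tool_pos'],s['obs']['ee_rot']);p=proj(s,[.632,-.2475,.163])[0];print(p)
t=s['obs']['tool_pos'];print('pin bottom proj',proj(s,t-[0,0,.13]))
x,y=int(p[0])-80,max(0,int(p[1])-60)
cv2.imwrite('pics/w2c.png',cv2.resize(im[y:y+120,x:x+160],(800,600),interpolation=cv2.INTER_CUBIC));print(x,y)
E
```

```text
[ 0.59691007 -0.28458114  0.31215573] [-3.13568070e+00  7.23844457e-04  8.24785424e-01]
[322.09593746 138.91700164]
pin bottom proj [[321.44968202 189.09315109]]
242 78
```

View pics/w2c.png

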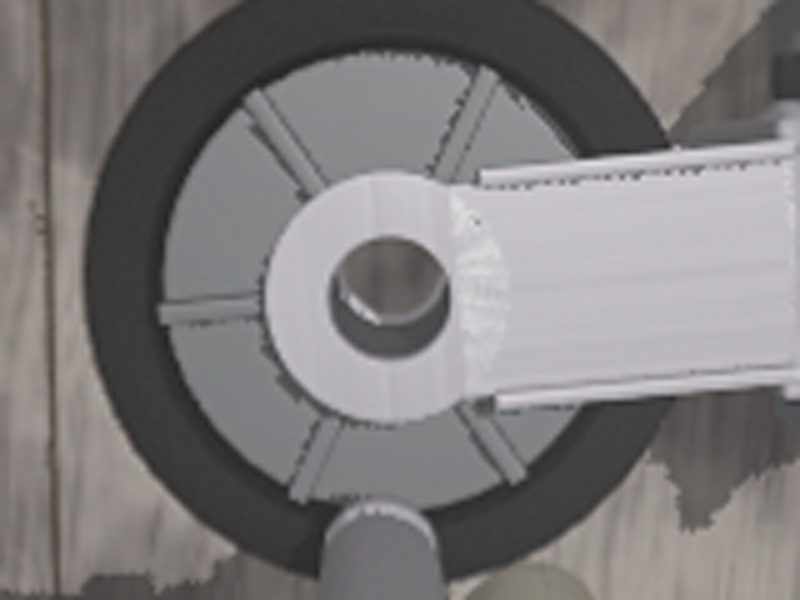

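Hole centred at crop (390,297), raw (319.6,137.0). The pin's lower end shows at crop (382,500), with the shank between x 322 and 441. Both go through the same camera, so I take the relative offset in tool axes.

```bash
python3 - <<'E'
from h import *
s=load('w2');o=robot.get_obs();print(o['tool_pos'],o['ee_rot'])
K,D,_=cam(s);T=s['T_tool_cam']
def tz(px,z):
    p=cv2.undistortPoints(np.array(px,float).reshape(-1,1,2),K,D).reshape(2);d=T[:3,:3]@[p[0],-p[1],-1];return T[:3,3]+d*(z-T[2,3])/d[2]
for zt in(.313,.3155):
  h=tz((319.6,137.0),zt-.163);print('hole',h*100)
for r,zz in((.008,.1305),(.012,.1265)):
  e=tz((318.1,177.6),zz)-[r,0,0];print('end',r,e*100)
print('dist',np.sqrt(1))
E
```

```text
[ 0.59712137 -0.28371305  0.31331803] [-3.13741719e+00  2.25066369e-04  8.26098808e-01]
hole [ 5.31238334 -0.12154836 15.        ]
hole [ 5.29045596 -0.12160514 15.25      ]
end 0.008 [ 0.45238271 -0.27918794 13.05      ]
end 0.012 [ 0.14210727 -0.27705558 12.65      ]
dist 1.0
```

Request:
move_arm:
  deltas: [0, 0, 0, 2.5, 0, 0, 1, 0, 0, 0, 5.1, 0.15, 0, 1, 0, 0, 0, 5.1, 0.15, 0, 1, 0, 0, 0, 5.1, 0.15, 0.8, 1, 0, 0, 0, 5.1, 0.15, 1.6, 1, 0, 0, 0, 5.1, 0.15, 2.1, 1, 0, 0, 0, 5.1, 0.15, 2.5, 1, 0, 0, 0, 5.1, 0.15, 2.9, 1]

```text
time: 4.45
tool_pos: [0.6327, -0.2483, 0.286]
ee_rot: [-3.141, 0.0, 0.825]
wrist_force: [-0.1, -0.8, -4.2]
width: 0.0331
finger_force: 30.0
```

Request:
move_arm:
  deltas: [0, 0, 0, 0, 0, 0.4, 1, 0, 0, 0, 0, 0, 0.8, 1]

```text
time: 4.65
tool_pos: [0.6331, -0.2482, 0.2784]
ee_rot: [3.141, -0.0, 0.825]
wrist_force: [-0.2, -0.2, -3.8]
width: 0.0331
finger_force: 30.0
```

Request:
move_arm:
  deltas: [0, 0, 0, 0, 0, 1.5, 1, 0, 0, 0, 0, 0, 3.5, 1, 0, 0, 0, 0, 0, 5.5, 1, 0, 0, 0, 0, 0, 7, 1, 0, 0, 0, 0, 0, 7.8, 1, 0, 0, 0, 0, 0, 8.3, 1, 0, 0, 0, 0, 0, 8.7, 1, 0, 0, 0, 0, 0, 9.2, 1]

```text
time: 5.45
tool_pos: [0.6328, -0.2478, 0.1878]
ee_rot: [3.141, 0.0, 0.826]
wrist_force: [-4.6, 1.5, -1.2]
width: 0.0332
finger_force: 30.0
```

Request:
move_arm:
  deltas: [0, 0, 0, 0, 0, 0.5, 1, 0, 0, 0, 0, 0, 1, 1, 0, 0, 0, 0, 0, 1.4, 1, 0, 0, 0, 0, 0, 1.7, 1, 0, 0, 0, 0, 0, 1.85, 1]

```text
time: 5.95
tool_pos: [0.6324, -0.2477, 0.1679]
ee_rot: [-3.14, 0.001, 0.826]
wrist_force: [-4.7, 2.3, 0.2]
width: 0.0327
finger_force: 30.0
```

Request:
move_arm:
  deltas: [0, 0, 0, 0, 0, 0.1, 1, 0, 0, 0, 0, 0, 0.15, 1, 0, 0, 0, 0, 0, 0.15, 1]

```text
time: 6.25
tool_pos: [0.6324, -0.2476, 0.1677]
ee_rot: [-3.141, 0.0, 0.826]
wrist_force: [-5.9, 1.9, 1.7]
width: 0.033
finger_force: 30.0
```

Request:
move_arm:
  deltas: [0, 0, 0, 0, 0, 0, -0.4, 0, 0, 0, 0, 0, 0, -0.4, 0, 0, 0, 0, 0, 0, -0.4, 0, 0, 0, 0, 0, -2, -0.4, 0, 0, 0, 0, 0, -5, -0.4, 0, 0, 0, 0, 0, -9, -0.4, 0, 0, 0, 0, 0, -12, -0.4, 0, 0, 0, 0, 0, -12, -0.4]

```text
time: 7.05
tool_pos: [0.6353, -0.2489, 0.2939]
ee_rot: [3.128, -0.004, 0.826]
wrist_force: [0.2, 0.0, 0.5]
width: 0.0659
finger_force: 0.0
```

```bash
python3 - <<'E'
from h import *
s=snap('wrist','w3');P=cloud(s)
o=robot.get_obs();print(o['tool_pos'],o['ee_rot'],o['joint_positions'].round(3),o['wrist_force'])
m=np.hypot(P[...,0]-.632,P[...,1]+.2475)<.012;print('head z',np.nanmedian(P[m][:,2]),m.sum())
q=P[(P[...,2]>.175)&(P[...,2]<.195)&(np.hypot(P[...,0]-.632,P[...,1]+.2475)<.03)];print(q.mean(0),np.ptp(q[:,:2],axis=0))
r=np.hypot(P[...,0]-.632,P[...,1]+.2475);q=P[(r<.026)&(r>.021)];print('cheek z',np.nanmedian(q[:,2]))
E
```

```text
[ 0.63461109 -0.24861373  0.2905073 ] [ 3.13325693e+00 -2.53202731e-03  8.25849206e-01] [-0.457  0.392  0.835  0.     1.906  0.288] [ 0.46539653 -1.13569737 -0.22476048]
head z 0.18521532962536225 431
[ 0.63310593 -0.2442184   0.18457698] [0.03377409 0.03370744]
cheek z 0.41000574998738715
```

The pin is seated, with its head top at 0.185. Next I measure the clip from the first wrist picture.

```bash
python3 - <<'E'
from h import *
s=load('w0');im=s['image'][:,:,::-1];x,y=315,95
cv2.imwrite('pics/w0c.png',cv2.resize(im[y:y+90,x:x+120],(800,600),interpolation=cv2.INTER_CUBIC))
E
```

```text
(no output)
```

View pics/w0c.png

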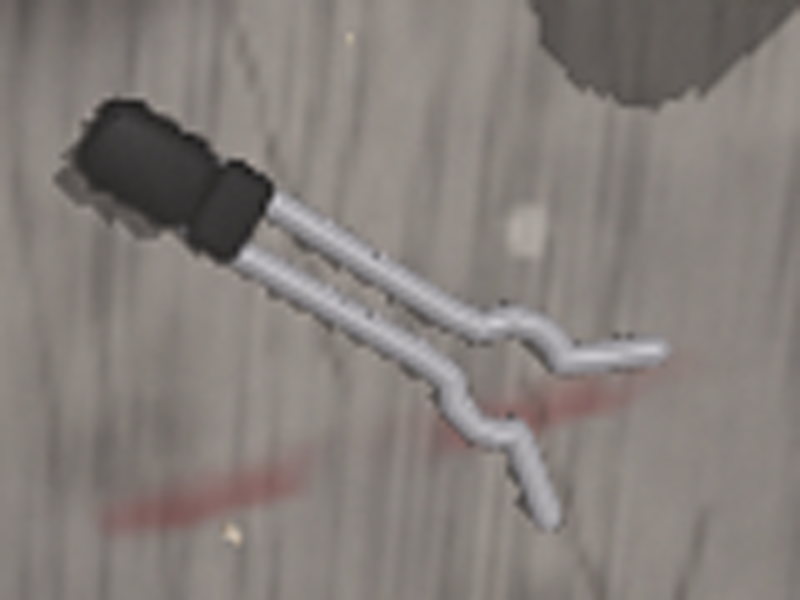

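The grip body is centred at crop (148,164), with its collar at (232,212). The legs start at (275,203) and (245,255), and the mouth ends are at (665,350) and (548,520).

```bash
python3 - <<'E'
from h import *
s=load('w0');k=800/120
c=lambda p:[((x+.5)/k-.5+315,(y+.5)/k-.5+95) for x,y in p]
g=atz(s,c([(148,164)]),.019)[0]
w=atz(s,c([(275,203),(245,255),(665,350),(548,520),(515,318),(457,405)]),.0032)
a=(w[0]+w[1])/2;m=(w[2]+w[3])/2;seat=(w[4]+w[5])/2;d=m-a;yw=np.arctan2(d[1],d[0]);u=np.array([np.cos(yw),np.sin(yw),0])
print('grip',g,'yaw',np.degrees(yw),'len',np.linalg.norm(d),'mouth w',np.linalg.norm(w[2]-w[3]))
print('grip from mouth',m-u*.1,'grip->mouth',(m-g)@u,'seat-',(seat-g)@u, 'lateral g',np.cross(u,g-m)[2])
G=m-u*.101
R=leanR(yw,np.radians(35),False)
T0=np.array([g[0],g[1],0])
for h in(.16,.008): go([*(g[:2]+.003*u[:2]),h],R)
E
```

```text
grip [ 0.46572102 -0.33310533  0.019     ] yaw -72.42326021070703 len 0.07796365328253813 mouth w 0.038511236795621004
grip from mouth [ 0.46686144 -0.33593737  0.0032    ] grip->mouth 0.10304420456163234 seat- 0.07519768697536545 lateral g -0.00023194497551988144
rot [-0.312 -0.551 -1.02 ] shift [-17.84  -6.54  12.95] rows>= 8.0
rot [-0.312 -0.551 -1.02 ] shift [-17.88  -6.66  28.15] rows>= 8.0
```

Request:
move_arm:
  deltas: [-0.035, -0.062, -0.115, -2, -0.7, 0, -0.3, -0.07, -0.125, -0.232, -4.5, -1.6, 0, -0.3, -0.107, -0.19, -0.35, -7, -2.5, 0, -0.3, -0.145, -0.255, -0.473, -9.5, -3.5, 0, -0.3, -0.182, -0.32, -0.595, -12, -4.4, 0, -0.3, -0.22, -0.386, -0.716, -14.5, -5.3, 0, -0.3, -0.256, -0.452, -0.837, -17, -6.2, 0.5, -0.3, -0.295, -0.52, -0.96, -17.8, -6.5, 2, -0.3]

```text
time: 7.9
tool_pos: [0.4635, -0.3356, 0.2665]
ee_rot: [3.128, 0.579, 1.815]
wrist_force: [-0.0, -0.6, 0.6]
width: 0.0611
finger_force: 0.0
```

```bash
python3 - <<'E'
from h import *
o=robot.get_obs();print(o['tool_pos'],o['ee_rot'],o['joint_positions'].round(3))
R=leanR(np.radians(-72.4),np.radians(35),False)
go([.4670,-.3370,.10],R);go([.4670,-.3370,.008],R)
E
```

```text
[ 0.4635223  -0.33555723  0.26652957] [3.12838852 0.57893961 1.81471095] [-0.479 -0.163  1.605 -0.429  1.307 -0.697]
rot [-0.022 -0.032 -0.053] shift [ 8.92  0.12 14.06] rows>= 3.3
rot [-0.022 -0.032 -0.053] shift [1.396e+01 2.000e-02 2.176e+01] rows>= 5.2
```

Request:
move_arm:
  deltas: [-0.02, -0.03, -0.05, 2.2, 0, 3.5, -0.3, -0.02, -0.03, -0.05, 4.5, 0, 7, -0.3, -0.02, -0.03, -0.05, 6.7, 0, 10.5, -0.3, -0.02, -0.03, -0.05, 8.9, 0.1, 14, -0.3, -0.02, -0.03, -0.05, 8.9, 0.1, 14, -0.3, -0.02, -0.03, -0.05, 8.9, 0.1, 14, -0.3]

```text
time: 8.5
tool_pos: [0.4672, -0.3349, 0.0993]
ee_rot: [-3.14, 0.603, 1.872]
wrist_force: [0.6, 0.3, 1.2]
width: 0.061
finger_force: 0.0
```

```bash
python3 - <<'E'
from h import *
s=snap('wrist','w4');cv2.imwrite('pics/w4.png',cv2.resize(s['image'][:,:,::-1],(800,500)))
o=s['obs'];print(o['tool_pos'],o['ee_rot'],o['joint_positions'].round(3),o['wrist_force'])
print(proj(s,[[.467,-.336,.02]])*1.25)
E
```

```text
[ 0.46716682 -0.33494253  0.09925226] [-3.13960149  0.60289477  1.87209808] [-0.471 -0.075  1.876 -0.52   0.962 -0.552] [0.64589309 0.28614306 1.24298292]
[[400.51972499 198.04871171]]
```

View pics/w4.png

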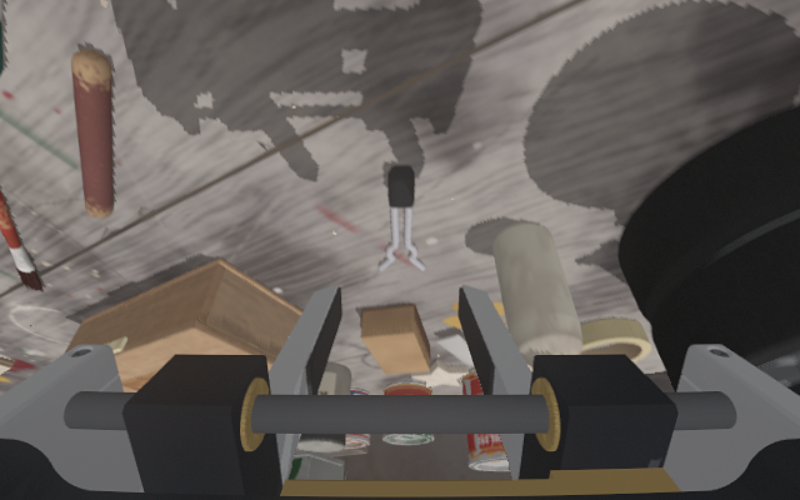

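```bash
python3 - <<'E'
from h import *
s=load('w4');yw=np.radians(-72.4);u=np.array([np.cos(yw),np.sin(yw)])
for g in([.4657,-.3331],[.4669,-.336],[.467,-.338]):
  g=np.array(g)
  pts=[[*(g-.012*u),0],[*(g-.012*u),.02],[*(g+.012*u),.02],[*(g+.08*u),.0032],[*(g+.101*u),.0032]]
  print(g,(proj(s,pts)*1.25).round(1).tolist())
R=leanR(yw,np.radians(35),False)
go([.4665,-.3365,.008],R)
E
```

```text
[ 0.4657 -0.3331] [[399.9, 160.4], [399.8, 180.4], [400.0, 207.6], [400.5, 250.6], [400.7, 265.3]]
[ 0.4669 -0.336 ] [[400.3, 164.1], [400.3, 184.2], [400.5, 210.8], [400.9, 252.9], [401.0, 267.4]]
[ 0.467 -0.338] [[399.5, 166.4], [399.5, 186.5], [399.7, 212.8], [400.3, 254.3], [400.4, 268.6]]
rot [-0.003 -0.005 -0.007] shift [ 5.34 -0.24  7.73] rows>= 1.9
```

The view shows the clip centred between the fingers and lined up: grip rear edge at (401,166), mouth ends at y about 270. Glue and sanding block are clear. I descend and grip.

Request:
move_arm:
  deltas: [0, 0, 0, 2, 0, 3.2, -0.3, 0, 0, 0, 3.7, -0.1, 6, -0.3, 0, 0, 0, 4.5, -0.1, 7.3, -0.3, 0, 0, 0, 4.9, -0.1, 8, -0.3, 0, 0, 0, 4.9, -0.1, 8, 0, 0, 0, 0, 4.9, -0.1, 8, 1, 0, 0, 0, 4.9, -0.1, 8, 1, 0, 0, 0, 4.9, -0.1, 8, 1]

```text
time: 9.35
tool_pos: [0.4695, -0.341, 0.0087]
ee_rot: [3.138, 0.607, 1.868]
wrist_force: [-0.9, 0.3, 0.0]
width: 0.0321
finger_force: 0.0
```

Request:
move_arm:
  deltas: [0, 0, 0, 0, 0, 0, 1, 0, 0, 0, 0, 0, 0, 1, 0, 0, 0, 0, 0, 0, 1, 0, 0, 0, 0, 0, 0, 1]

```text
time: 9.75
tool_pos: [0.4688, -0.3406, 0.0074]
ee_rot: [3.14, 0.605, 1.87]
wrist_force: [-0.4, 1.2, 3.0]
width: 0.0159
finger_force: 30.0
```

```bash
python3 - <<'E'
from h import *
o=robot.get_obs();print(o['tool_pos'],o['ee_rot'],o['joint_positions'].round(3))
z=toolT(o)[:3,2];print('lean',np.degrees(np.arccos(-z[2])),'yaw',np.degrees(np.arctan2(z[1],z[0])))
E
```

```text
[ 0.46875446 -0.34058472  0.00738173] [3.14026458 0.60518589 1.86956145] [-0.481  0.054  1.96  -0.615  0.774 -0.41 ]
lean 34.67467009483343 yaw -72.74826865150342
```

```bash
python3 - <<'E'
from h import *
s=load('top');P=cloud(s);h=cv2.cvtColor(s['image'],cv2.COLOR_RGB2HSV)
blue=(h[...,0]>95)&(h[...,0]<125)&(h[...,1]>70);blue[:,330:]=0
for lo,hi in((.005,.03),(.03,.09),(.09,.115),(.115,.17)):
    q=P[blue&(P[...,2]>lo)&(P[...,2]<hi)&(P[...,0]<.6)];
    if len(q)>5:print(lo,len(q),cv2.boxPoints(cv2.minAreaRect(q[:,:2].astype(np.float32))).round(3).tolist())
    for a in(-90,-60,-45,-30,0):
        v=np.array([np.cos(np.radians(a)),np.sin(np.radians(a))]);i=(q[:,:2]@v).argmax();print('  ext',a,q[i].round(3))
E
```

```text
0.005 506 [[0.23899999260902405, -0.10100000351667404], [0.33399999141693115, -0.19599999487400055], [0.46299999952316284, -0.06800000369548798], [0.367000013589859, 0.027000000700354576]]
  ext -90 [ 0.326 -0.185  0.012]
  ext -60 [ 0.326 -0.185  0.012]
  ext -45 [ 0.387 -0.143  0.016]
  ext -30 [ 0.451 -0.06   0.013]
  ext 0 [ 0.451 -0.06   0.013]
0.03 60 [[0.19200000166893005, 0.017000000923871994], [0.37400001287460327, -0.1509999930858612], [0.4180000126361847, -0.10199999809265137], [0.2370000034570694, 0.06599999964237213]]
  ext -90 [ 0.371 -0.149  0.073]
  ext -60 [ 0.371 -0.149  0.073]
  ext -45 [ 0.406 -0.116  0.06 ]
  ext -30 [ 0.418 -0.102  0.076]
  ext 0 [ 0.418 -0.102  0.076]
0.09 181 [[0.19200000166893005, 0.019999999552965164], [0.3700000047683716, -0.15299999713897705], [0.4269999861717224, -0.09399999678134918], [0.24899999797344208, 0.07800000160932541]]
  ext -90 [ 0.369 -0.15   0.101]
  ext -60 [ 0.37  -0.15   0.091]
  ext -45 [ 0.403 -0.119  0.102]
  ext -30 [ 0.416 -0.104  0.096]
  ext 0 [ 0.421 -0.089  0.115]
0.115 3479 [[0.19300000369548798, -0.0010000000474974513], [0.35100001096725464, -0.1589999943971634], [0.42800000309944153, -0.0820000022649765], [0.27000001072883606, 0.07599999755620956]]
  ext -90 [ 0.35  -0.158  0.119]
  ext -60 [ 0.352 -0.158  0.118]
  ext -45 [ 0.424 -0.087  0.118]
  ext -30 [ 0.426 -0.085  0.119]
  ext 0 [ 0.426 -0.085  0.119]
```

```bash
python3 - <<'E'
from h import *
Z=lambda a:Ro.from_euler('z',a).as_matrix();Y=lambda a:Ro.from_euler('y',a).as_matrix()
A=np.array([.633,-.247,0]);th=np.radians(34.7)
def wr(pos,yaw,L,j23):
    R=leanR(np.radians(yaw),th,False);wc=np.array(pos)-L*R[:,2];r=np.hypot(*wc[:2])
    j1=np.arctan2(wc[1],wc[0])-np.arcsin(.056/r)
    return j1,Ro.from_matrix((Z(j1)@Y(j23)).T@R@Z(-np.pi/2)).as_euler('ZYZ').round(2)
for L in(.2,.3,.4): print('check',L,wr([.46875,-.3406,.0074],-72.75,L,2.014),'true -.481 -.615 .774 -.41')
for yaw in(-5,0,5,10):
  u=np.array([np.cos(np.radians(yaw)),np.sin(np.radians(yaw)),0])
  for d in(.185,.077): print(yaw,d,(A-d*u).round(3),wr(A-d*u+[0,0,.055],yaw,.3,1.9))
u=np.array([np.cos(np.radians(5)),np.sin(np.radians(5)),0])
R=leanR(np.radians(5),th,False);o=robot.get_obs();p=o['tool_pos']
go([p[0],p[1],p[2]+.2]); go([*(A-.19*u)[:2],.21],R)
E
```

```text
check 0.2 (np.float64(-0.6035820219714044), array([-0.57,  0.71, -0.55])) true -.481 -.615 .774 -.41
check 0.3 (np.float64(-0.5250740329339401), array([-0.6 ,  0.75, -0.46])) true -.481 -.615 .774 -.41
check 0.4 (np.float64(-0.4315938303458806), array([-0.63,  0.8 , -0.36])) true -.481 -.615 .774 -.41
-5 0.185 [ 0.449 -0.231  0.   ] (np.float64(-0.8190764476475236), array([ 0.54,  0.84, -2.58]))
-5 0.077 [ 0.556 -0.24   0.   ] (np.float64(-0.6539269104328878), array([ 0.46,  0.77, -2.39]))
0 0.185 [ 0.448 -0.247  0.   ] (np.float64(-0.8792236815967074), array([ 0.59,  0.92, -2.74]))
0 0.077 [ 0.556 -0.247  0.   ] (np.float64(-0.6928473056143353), array([ 0.52,  0.82, -2.54]))
5 0.185 [ 0.449 -0.263  0.   ] (np.float64(-0.927164702673411), array([ 0.62,  0.99, -2.87]))
5 0.077 [ 0.556 -0.254  0.   ] (np.float64(-0.7270724732760832), array([ 0.57,  0.88, -2.67]))
10 0.185 [ 0.451 -0.279  0.   ] (np.float64(-0.9637866446148431), array([ 0.64,  1.06, -2.98]))
10 0.077 [ 0.557 -0.26   0.   ] (np.float64(-0.7563581248660589), array([ 0.6 ,  0.94, -2.79]))
rot [0. 0. 0.] shift [-11.38   0.02 -16.45] rows>= 4.0
rot [-0.772  0.    -1.118] shift [ -4.87  -0.1  -21.27] rows>= 9.1
```

The measured vice and joint limits rule out yaws near 0 with this grasp. A yaw of about -62° clears the vice, the short pin and the turquoise posts, and it is still in the front half of the fork.

```bash
python3 - <<'E'
from h import *
Z=lambda a:Ro.from_euler('z',a).as_matrix();Y=lambda a:Ro.from_euler('y',a).as_matrix()
A=np.array([.633,-.247,0]);th=np.radians(34.7);yaw=-62
R=leanR(np.radians(yaw),th,False);u=np.array([np.cos(np.radians(yaw)),np.sin(np.radians(yaw)),0])
for d in(.185,.077):
  p=A-d*u;wc=p+[0,0,.055]-.35*R[:,2];r=np.hypot(*wc[:2]);j1=np.arctan2(wc[1],wc[0])-np.arcsin(.056/r)
  for j23 in(1.5,2): print(d,p.round(4),j1,Ro.from_matrix((Z(j1)@Y(j23)).T@R@Z(-np.pi/2)).as_euler('ZYZ').round(2))
p=robot.get_obs()['tool_pos']
go([p[0],p[1],p[2]+.21]); go([*(A-.187*u)[:2],.217],R)
E
```

```text
0.185 [ 0.5461 -0.0837  0.    ] 0.07957619192288408 [-0.56  1.4  -0.38]
0.185 [ 0.5461 -0.0837  0.    ] 0.07957619192288408 [-0.67  0.99 -0.07]
0.077 [ 0.5969 -0.179   0.    ] -0.11762689358452251 [-0.51  1.3  -0.55]
0.077 [ 0.5969 -0.179   0.    ] -0.11762689358452251 [-0.65  0.88 -0.25]
rot [0. 0. 0.] shift [-11.95   0.02 -17.27] rows>= 4.2
rot [-0.107 -0.    -0.156] shift [  6.56  14.96 -30.  ] rows>= 6.8
```

Request:
move_arm:
  deltas: [0, 0, 0, -1, 0, -1.5, 1, 0, 0, 0, -3.4, 0, -5, 1, 0, 0, 0, -6, 0, -8.7, 1, 0, 0, 0, -8.6, 0, -12.4, 1, 0, 0, 0, -11, 0, -16, 1, 0, 0, 0, -12, 0, -17.3, 1, 0, 0, 0, -12, 0, -17.3, 1]

```text
time: 10.45
tool_pos: [0.4696, -0.3416, 0.2206]
ee_rot: [3.136, 0.608, 1.867]
wrist_force: [0.6, -0.2, -1.1]
width: 0.0156
finger_force: 30.0
```

Request:
move_arm:
  deltas: [-0.015, 0, -0.022, 2.6, 2.1, -1.8, 1, -0.03, 0, -0.044, 5.2, 4.2, -3.6, 1, -0.045, 0, -0.066, 7.8, 6.3, -5.4, 1, -0.06, 0, -0.088, 10.4, 8.4, -7.2, 1, -0.075, 0, -0.11, 13, 10.5, -9, 1, -0.09, 0, -0.132, 15.6, 12.6, -10.8, 1, -0.107, 0, -0.156, 18.5, 14.9, -12.7, 1, -0.107, 0, -0.156, 18.5, 14.9, -12.7, 1]

```text
time: 11.25
tool_pos: [0.5442, -0.0784, 0.2115]
ee_rot: [-3.134, 0.6, 2.07]
wrist_force: [-0.7, -0.4, -0.2]
width: 0.0159
finger_force: 30.0
```

```bash
python3 - <<'E'
from h import *
s=snap('wrist','w5');cv2.imwrite('pics/w5.png',cv2.resize(s['image'][:,:,::-1],(800,500)))
o=robot.get_obs();print(o['tool_pos'],o['ee_rot'],o['joint_positions'].round(3),o['width'])
z=toolT(o)[:3,2];print('lean',np.degrees(np.arccos(-z[2])),'yaw',np.degrees(np.arctan2(z[1],z[0])))
A=np.array([.633,-.247,0]);u=np.array([np.cos(np.radians(-62)),np.sin(np.radians(-62)),0])
R=leanR(np.radians(-62),np.radians(34.7),False);go([*(A-.187*u)[:2],.0555],R)
E
```

```text
[ 0.54367538 -0.0804713   0.21207366] [-3.13334094  0.6010489   2.06782173] [ 0.085 -0.094  1.66  -0.563  1.354 -0.348] 0.015935605554279683
lean 34.440409924354 yaw -62.358543928921954
rot [-0.004 -0.005  0.007] shift [ 8.69  0.17 13.02] rows>= 3.1
```

View pics/w5.png

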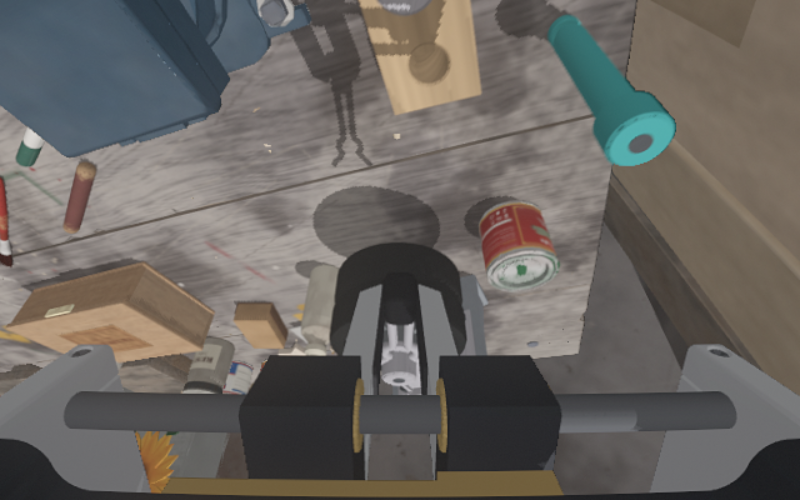

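The wheel (398,300) and pin head (398,378) are centred between the fingers, with the turquoise post (635,140) and tin (520,245) well to the side. I descend beside the wheel.

Request:
move_arm:
  deltas: [0, 0, 0, 2, 0, 3, 1, 0, 0, 0, 4, 0, 6, 1, 0, 0, 0, 6, 0, 9, 1, 0, 0, 0, 7.6, 0, 11.4, 1, 0, 0, 0, 8.4, 0, 12.6, 1, 0, 0, 0, 8.7, 0, 13, 1, 0, 0, 0, 8.7, 0, 13, 1, 0, 0, 0, 8.7, 0, 13, 1]

```text
time: 12.1
tool_pos: [0.5469, -0.0849, 0.0622]
ee_rot: [3.139, 0.606, 2.057]
wrist_force: [0.9, 0.3, -0.7]
width: 0.0157
finger_force: 30.0
```

```bash
python3 - <<'E'
from h import *
s=snap('wrist','w6');im=s['image'][:,:,::-1]
cv2.imwrite('pics/w6.png',cv2.resize(im[150:340,200:440],(800,633))[:600])
zs=[]
o=robot.get_obs();print(o['tool_pos'],o['ee_rot'],o['width'],o['wrist_force'])
z=toolT(o)[:3,2];print('lean',np.degrees(np.arccos(-z[2])),'yaw',np.degrees(np.arctan2(z[1],z[0])))
A=np.array([.633,-.247,0]);u=np.array([np.cos(np.radians(-62)),np.sin(np.radians(-62)),0])
R=leanR(np.radians(-62),np.radians(34.7),False);go([*(A-.11*u)[:2],.0555],R)
E
```

```text
[ 0.54714807 -0.08471926  0.06258685] [3.13763681 0.60646172 2.0570484 ] 0.015693871402558995 [ 0.44108273 -0.19764397 -0.06965056]
lean 34.74834303445364 yaw -61.74215033240631
rot [ 0.003  0.001 -0.002] shift [-5.64 -0.04  4.78] rows>= 1.5
```

View pics/w6.png

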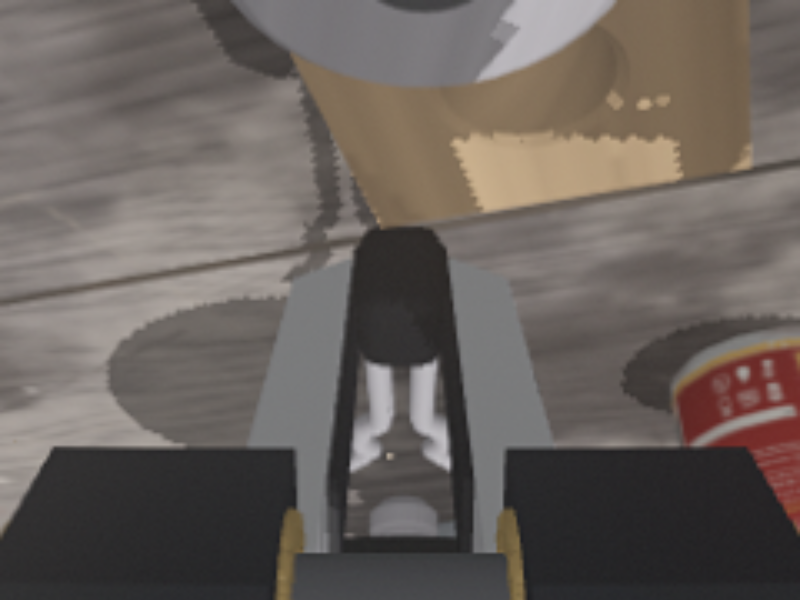

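The crop shows the clip centred between the fingers (legs at 378/425) and the pin's lower end straight ahead at (403,515). I reckon the commanded height exactly and average some readings.

```bash
python3 - <<'E'
from h import *
T=np.eye(4);T[:3,:3]=Ro.from_euler('xyz',[np.pi,0,.826]).as_matrix();T[:3,3]=[.404,-.373,.206]
L=[[0,0,0,30,-12.2,-5.5],[0,0,0,4.4,-1.8,12],[0,0,0,0,0,-17.5],[0,0,0,-14.8,22.2,0],[0,0,0,5.1,.15,2.9],[0,0,0,0,0,.8],[0,0,0,0,0,9.2],[0,0,0,0,0,1.85],[0,0,0,0,0,.15],[0,0,0,0,0,-12],
[-.295,-.52,-.96,-17.8,-6.5,2],[-.02,-.03,-.05,8.9,.1,14],[0,0,0,4.9,-.1,8],[0,0,0,-12,0,-17.3],[-.107,0,-.156,18.5,14.9,-12.7],[0,0,0,8.7,0,13]]
for l in L:
    D=np.eye(4);D[:3,:3]=Ro.from_rotvec(l[:3]).as_matrix();D[:3,3]=np.array(l[3:])/100;T=T@D;print(T[:3,3].round(4),end=' ')
z=T[:3,2];print('\nlean',np.degrees(np.arccos(-z[2])),'yaw',np.degrees(np.arctan2(z[1],z[0])))
q=[]
for i in range(6): robot.snapshot('wrist');o=robot.get_obs();q.append(np.r_[o['tool_pos'],o['ee_rot']])
print(np.mean(q,0).round(4),np.std(q,0).round(4))
E
```

```text
[ 0.5176 -0.0697  0.261 ] [ 0.5342 -0.0252  0.141 ] [ 0.5342 -0.0252  0.316 ] [ 0.5971 -0.2845  0.316 ] [ 0.6328 -0.248   0.287 ] [ 0.6328 -0.248   0.279 ] [ 0.6328 -0.248   0.187 ] [ 0.6328 -0.248   0.1685] [ 0.6328 -0.248   0.167 ] [ 0.6328 -0.248   0.287 ] [ 0.4644 -0.3348  0.267 ] [ 0.4676 -0.3354  0.1011] [ 0.4682 -0.3406  0.0075] [ 0.4682 -0.341   0.218 ] [ 0.5443 -0.0826  0.2174] [ 0.5454 -0.0847  0.061 ] 
lean 34.64484918975897 yaw -61.98715524366804
[ 0.5467 -0.0845  0.062   3.1387  0.6058  2.0578] [0.0003 0.     0.0005 0.0009 0.0004 0.0006]
```

Request:
move_arm:
  deltas: [0, 0, 0, 0.3, 0, 0.5, 1, 0, 0, 0, -1, 0, 1.4, 1, 0, 0, 0, -2.5, 0, 2.45, 1, 0, 0, 0, -3.9, 0, 3.4, 1, 0, 0, 0, -4.8, 0, 4.05, 1, 0, 0, 0, -5.35, 0, 4.4, 1, 0, 0, 0, -5.35, 0, 4.4, 1, 0, 0, 0, -5.35, 0, 4.4, 1]

```text
time: 13.25
tool_pos: [0.5779, -0.1453, 0.0545]
ee_rot: [-3.141, 0.604, 2.059]
wrist_force: [1.7, 0.3, -0.7]
width: 0.0158
finger_force: 30.0
```

```bash
python3 - <<'E'
from h import *
q=[]
for i in range(4): s=snap('wrist','w7');q.append(s['obs']['tool_pos'])
p=np.mean(q[1:],0);im=s['image'][:,:,::-1]
o=robot.get_obs();print(p,o['ee_rot'],o['width'],o['wrist_force'])
A=np.array([.633,-.247,0]);u=np.array([np.cos(np.radians(-62)),np.sin(np.radians(-62)),0])
print('r',(A-p)@u,'lat',np.cross(u,p-A)[2])
cv2.imwrite('pics/w7.png',cv2.resize(im[200:325,240:400],(800,625))[:600])
E
```

```text
[ 0.57798223 -0.1450437   0.05457478] [3.14154026 0.60463321 2.0600647 ] 0.015765087570364912 [ 0.31385448 -0.45493632 -0.56807786]
r 0.11585134558195505 lat -0.000712221390842184
```

View pics/w7.png

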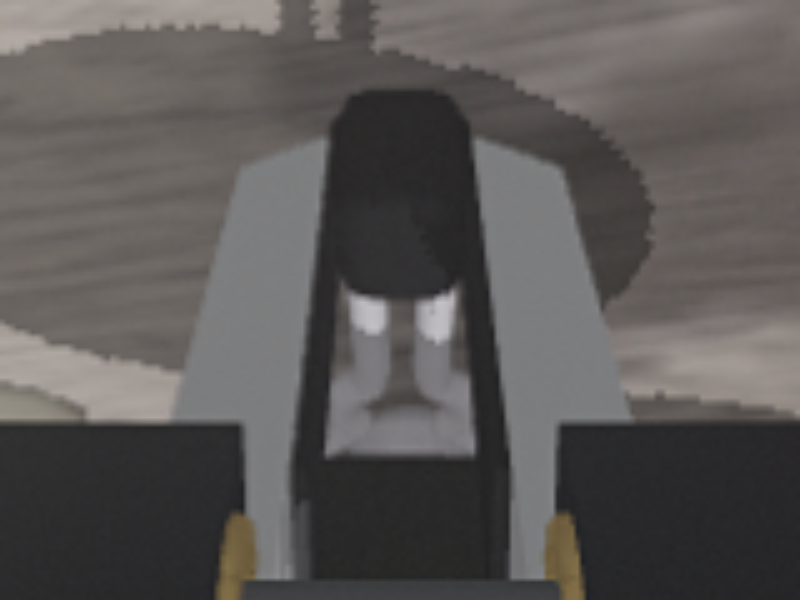

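The pin's lower end lies between the clip legs, centred at (400,420). The wire is about 1 mm low, so I raise slightly and push in.

Request:
move_arm:
  deltas: [0, 0, 0, -0.04, 0, -0.06, 1, 0, 0, 0, -0.45, 0, 0.22, 1, 0, 0, 0, -0.86, 0, 0.51, 1, 0, 0, 0, -1.27, 0, 0.79, 1, 0, 0, 0, -1.69, 0, 1.08, 1, 0, 0, 0, -2.1, 0, 1.36, 1]

```text
time: 14.05
tool_pos: [0.5901, -0.1682, 0.0554]
ee_rot: [3.141, 0.605, 2.059]
wrist_force: [0.1, 1.3, -0.7]
width: 0.0154
finger_force: 30.0
```

Request:
move_arm:
  deltas: [0, 0, 0, -0.16, 0, 0.11, 1, 0, 0, 0, -0.33, 0, 0.23, 1, 0, 0, 0, -0.33, 0, 0.23, 1]

```text
time: 14.35
tool_pos: [0.5917, -0.1708, 0.0551]
ee_rot: [3.141, 0.604, 2.059]
wrist_force: [-0.6, 3.4, -1.5]
width: 0.0157
finger_force: 30.0
```

Request:
move_arm:
  deltas: [0, 0, 0, -0.16, 0, 0.11, 1, 0, 0, 0, -0.33, 0, 0.23, 1, 0, 0, 0, -0.33, 0, 0.23, 1]

```text
time: 14.65
tool_pos: [0.5937, -0.1749, 0.0554]
ee_rot: [-3.141, 0.605, 2.06]
wrist_force: [0.2, 0.9, -2.4]
width: 0.0156
finger_force: 30.0
```

Request:
move_arm:
  deltas: [0, 0, 0, -0.16, 0, 0.11, 1, 0, 0, 0, -0.33, 0, 0.23, 1, 0, 0, 0, -0.33, 0, 0.23, 1]

```text
time: 14.95
tool_pos: [0.5957, -0.1788, 0.0555]
ee_rot: [-3.141, 0.605, 2.06]
wrist_force: [0.1, 0.5, -2.7]
width: 0.0157
finger_force: 30.0
```

Request:
move_arm:
  deltas: [0, 0, 0, -0.16, 0, 0.11, 1, 0, 0, 0, -0.25, 0, 0.17, 1, 0, 0, 0, -0.25, 0, 0.17, 1]

```text
time: 15.25
tool_pos: [0.5974, -0.1815, 0.056]
ee_rot: [3.141, 0.606, 2.059]
wrist_force: [1.0, 0.4, -1.4]
width: 0.0158
finger_force: 30.0
```

Request:
move_arm:
  deltas: [0, 0, 0, -0.16, 0, 0.11, 1, 0, 0, 0, -0.16, 0, 0.11, 1]

```text
time: 15.45
tool_pos: [0.5979, -0.1825, 0.0555]
ee_rot: [3.141, 0.604, 2.059]
wrist_force: [-0.7, 2.6, -0.9]
width: 0.016
finger_force: 30.9
```

Request:
move_arm:
  deltas: [0, 0, 0, -0.12, 0, 0.08, 1, 0, 0, 0, -0.12, 0, 0.08, 1]

```text
time: 15.65
tool_pos: [0.5981, -0.183, 0.0549]
ee_rot: [3.141, 0.603, 2.059]
wrist_force: [-3.2, 5.7, -0.5]
width: 0.0156
finger_force: 31.2
```

Request:
move_arm:
  deltas: [0, 0, 0, -0.12, 0, 0.08, 1, 0, 0, 0, -0.12, 0, 0.08, 1]

```text
time: 15.85
tool_pos: [0.5983, -0.1833, 0.0544]
ee_rot: [3.141, 0.601, 2.059]
wrist_force: [-5.4, 9.2, 1.6]
width: 0.0155
finger_force: 31.3
```

Request:
move_arm:
  deltas: [0, 0, 0, -0.16, 0, 0.11, 1, 0, 0, 0, -0.16, 0, 0.11, 1]

```text
time: 16.05
tool_pos: [0.5987, -0.1836, 0.0539]
ee_rot: [3.141, 0.598, 2.059]
wrist_force: [-7.7, 14.3, 2.9]
width: 0.0153
finger_force: 31.6
```

Request:
move_arm:
  deltas: [0, 0, 0, -0.16, 0, 0.11, 1, 0, 0, 0, -0.16, 0, 0.11, 1]

```text
time: 16.25
tool_pos: [0.599, -0.184, 0.053]
ee_rot: [3.141, 0.596, 2.059]
wrist_force: [-9.3, 18.5, 4.5]
width: 0.0159
finger_force: 31.5
```

```bash
python3 - <<'E'
from h import *
s=snap('wrist','w8');o=s['obs'];P=cloud(s);K,D,T=cam(s)
A=np.array([.633,-.247,0]);u=np.array([np.cos(np.radians(-62)),np.sin(np.radians(-62)),0]);l=np.array([-u[1],u[0],0])
p=o['tool_pos'];print('r',(A-p)@u,p)
# grip rear edge & pin position relative: dark grip points, wires
q=P[180:330,250:390].reshape(-1,3);rel=q-A;a=rel@u;b=rel@l
for nm,m in(('near pin/wire z .03-.075',(q[:,2]>.03)&(q[:,2]<.075)&(abs(b)<.02)),):
    h=np.histogram(a[m],bins=np.arange(-.12,.03,.005));print(nm);print([(round(x,3),int(n)) for x,n in zip(h[1],h[0])])
E
```

```text
r 0.07159998812782312 [ 0.59896113 -0.18400679  0.05300064]
near pin/wire z .03-.075
[(np.float64(-0.12), 0), (np.float64(-0.115), 0), (np.float64(-0.11), 0), (np.float64(-0.105), 0), (np.float64(-0.1), 196), (np.float64(-0.095), 859), (np.float64(-0.09), 479), (np.float64(-0.085), 225), (np.float64(-0.08), 112), (np.float64(-0.075), 253), (np.float64(-0.07), 1), (np.float64(-0.065), 0), (np.float64(-0.06), 0), (np.float64(-0.055), 0), (np.float64(-0.05), 14), (np.float64(-0.045), 54), (np.float64(-0.04), 36), (np.float64(-0.035), 4), (np.float64(-0.03), 0), (np.float64(-0.025), 0), (np.float64(-0.02), 0), (np.float64(-0.015), 7), (np.float64(-0.01), 5), (np.float64(-0.005), 0), (np.float64(0.0), 0), (np.float64(0.005), 0), (np.float64(0.01), 0), (np.float64(0.015), 0), (np.float64(0.02), 0)]
```

```bash
python3 - <<'E'
from h import *
for f in('w6','w7','w8'):
    s=load(f);g=cv2.cvtColor(s['image'],cv2.COLOR_RGB2GRAY).astype(int)
    c=g[195:300,316:326].mean(1);i=np.where(c<60)[0];print(f,'grip rows',195+i[0],c[18:32].round().astype(int).tolist(),' lower end',[195+k for k in range(1,105) if c[k-1]<60<=c[k]][:3])
    P=cloud(s);print('  rear z/dist tool', [( (np.linalg.inv(toolT(s['obs']))@np.r_[P[r,320],1])[:3].round(4)).tolist() for r in(222,230,240,250)])
E
```

```text
w6 grip rows 218 [108, 107, 106, 110, 103, 54, 43, 45, 46, 46, 46, 45, 45, 45]  lower end [259]
  rear z/dist tool [[0.0173, -0.0006, -0.009], [0.0143, -0.0006, -0.0145], [0.0098, -0.0006, -0.0187], [0.0016, -0.0006, -0.0152]]
w7 grip rows 218 [80, 82, 84, 82, 72, 44, 41, 42, 42, 43, 43, 43, 43, 42]  lower end [259]
  rear z/dist tool [[0.0177, -0.0006, -0.0102], [0.014, -0.0006, -0.0138], [0.0102, -0.0006, -0.0197], [0.0027, -0.0006, -0.0175]]
w8 grip rows 217 [74, 73, 74, 73, 55, 38, 40, 41, 41, 41, 41, 41, 41, 42]  lower end [259]
  rear z/dist tool [[0.0177, -0.0006, -0.01], [0.0146, -0.0006, -0.0152], [0.0106, -0.0006, -0.0206], [0.0025, -0.0006, -0.017]]
```

No slip in the fingers. The TCP is 72 mm from the axle, where the seat offset predicts full seating. I'll confirm with a gentle pull-back test.

Request:
move_arm:
  deltas: [0, 0, 0, 0.25, 0, -0.17, 1, 0, 0, 0, 0.5, 0, -0.34, 1, 0, 0, 0, 0.65, 0, -0.45, 1, 0, 0, 0, 0.65, 0, -0.45, 1]

```text
time: 16.7
tool_pos: [0.5975, -0.182, 0.0557]
ee_rot: [-3.141, 0.605, 2.059]
wrist_force: [0.2, 0.2, -2.8]
width: 0.0156
finger_force: 30.1
```

Request:
move_arm:
  deltas: [0, 0, 0, 0.16, 0, -0.11, 1, 0, 0, 0, 0.3, 0, -0.2, 1, 0, 0, 0, 0.3, 0, -0.2, 1]

```text
time: 17.0
tool_pos: [0.5961, -0.1791, 0.056]
ee_rot: [3.141, 0.606, 2.059]
wrist_force: [1.9, -2.0, -2.0]
width: 0.0157
finger_force: 30.0
```

Request:
move_arm:
  deltas: [0, 0, 0, 0.16, 0, -0.11, 1, 0, 0, 0, 0.16, 0, -0.11, 1]

```text
time: 17.2
tool_pos: [0.5956, -0.178, 0.0563]
ee_rot: [3.141, 0.608, 2.059]
wrist_force: [3.4, -5.9, -3.7]
width: 0.0157
finger_force: 30.0
```

Request:
move_arm:
  deltas: [0, 0, 0, -0.3, 0, 0.2, 1, 0, 0, 0, -0.6, 0, 0.4, 1, 0, 0, 0, -0.9, 0, 0.62, 1, 0, 0, 0, -0.9, 0, 0.62, 1, 0, 0, 0, -0.75, 0, 0.51, 1, 0, 0, 0, -0.6, 0, 0.41, 1, 0, 0, 0, -0.6, 0, 0.41, 1]

```text
time: 17.9
tool_pos: [0.5979, -0.1828, 0.0551]
ee_rot: [-3.141, 0.604, 2.06]
wrist_force: [-0.5, 2.6, -2.4]
width: 0.0157
finger_force: 30.6
```

Request:
move_arm:
  deltas: [0, 0, 0, 0.08, 0, -0.05, 0.3, 0, 0, 0, 0.08, 0, -0.05, 0.1, 0, 0, 0, 0.08, 0, -0.05, 0.1, 0, 0, 0, 0.08, 0, -0.05, 0.1, 0, 0, 0, 0.08, 0, -1.5, 0.1, 0, 0, 0, 0.08, 0, -4, 0.1, 0, 0, 0, 0.08, 0, -7.5, 0.1, 0, 0, 0, 0.08, 0, -11, 0.1]

```text
time: 18.7
tool_pos: [0.568, -0.1268, 0.1475]
ee_rot: [3.141, 0.605, 2.059]
wrist_force: [1.0, -0.3, 0.8]
width: 0.0423
finger_force: 0.0
```

Request:
move_arm:
  deltas: [0, 0, 0, 0, 0, -3, 0.1, 0, 0, 0, 0, 0, -5, 0.1, 0, 0, 0, 0, 0, -5, 0.1]

```text
time: 19.0
tool_pos: [0.5569, -0.101, 0.1921]
ee_rot: [3.132, 0.609, 2.056]
wrist_force: [1.2, -0.5, 0.0]
width: 0.0424
finger_force: 0.0
```

```bash
python3 - <<'E'
from h import *
s=snap('wrist','w9');P=cloud(s);A=np.array([.633,-.247,0]);u=np.array([np.cos(np.radians(-62)),np.sin(np.radians(-62)),0]);l=np.array([-u[1],u[0],0])
print(s['obs']['tool_pos'],s['obs']['wrist_force'],s['obs']['width'])
rel=P-A;a=rel@u;b=rel@l;g=cv2.cvtColor(s['image'],cv2.COLOR_RGB2GRAY)
m=(P[...,2]>.03)&(P[...,2]<.08)&(abs(b)<.02)&(a<-.055)&(a>-.12)
q=P[m];print(m.sum(),'a',a[m].min(),a[m].max(),'b',np.median(b[m]),b[m].min(),b[m].max(),'z',q[:,2].min(),q[:,2].max(),np.median(q[:,2]))
v,uu=np.where(m);print('px',uu.min(),uu.max(),v.min(),v.max())
print(np.percentile(a[m],[1,5,95,99]),np.percentile(q[:,2],[2,98]))
t=snap('top','t9');P0=cloud(load('top'));P1=cloud(t)
for n,x,y in(('glue',.58,-.36),('tin',.74,-.16),('sand',.47,-.50),('short',.491,.022),('head',.633,-.247)):
    r=[]
    for Q in(P0,P1):
        k=(np.hypot(Q[...,0]-x,Q[...,1]-y)<.05)&(Q[...,2]>.015)&(Q[...,2]<.2);r.append((Q[k].mean(0).round(3).tolist(),int(k.sum())))
    print(n,r)
E
```

```text
[ 0.55686226 -0.10097194  0.19206086] [ 1.20375373 -0.52884064  0.0218745 ] 0.042446472993266426
593 a -0.09589380190593653 -0.05508570494181097 b -0.0012215278377862085 -0.019759792707701042 0.019396927840862603 z 0.03551794342858566 0.0799674269284858 0.05498443953888146
px 301 335 157 198
[-0.09507177 -0.09418236 -0.06158835 -0.05574058] [0.03855993 0.07947714]
glue [([0.577, -0.363, 0.096], 375), ([0.577, -0.364, 0.097], 381)]
tin [([0.736, -0.162, 0.069], 853), ([0.736, -0.162, 0.069], 854)]
sand [([0.505, -0.517, 0.034], 136), ([0.502, -0.517, 0.033], 179)]
short [([0.494, 0.013, 0.069], 846), ([0.465, 0.018, 0.057], 146)]
head [([0.633, -0.247, 0.147], 1436), ([0.632, -0.247, 0.154], 1454)]
```

```bash
python3 - <<'E'
from h import *
A=np.array([.633,-.247,0]);u=np.array([np.cos(np.radians(-62)),np.sin(np.radians(-62)),0]);l=np.array([-u[1],u[0],0])
for f in('w9',):
    s=load(f);P=cloud(s);rel=P-A;a=rel@u;b=rel@l
    for r in range(154,204,4): print(r,[(round(float(a[r,c]),3),round(float(b[r,c]),3),round(float(P[r,c,2]),3)) for c in(310,319,328)],s['image'][r,319])
# axle estimates from pin head now
q=P[(P[...,2]>.17)&(P[...,2]<.2)&(abs(a)<.03)&(abs(b)<.03)];print('head',len(q),q.mean(0) if len(q) else '')
E
```

```text
154 [(-0.063, -0.01, 0.0), (-0.063, 0.001, 0.0), (-0.062, 0.013, -0.0)] [80 75 73]
158 [(-0.056, -0.011, 0.0), (-0.093, 0.001, 0.039), (-0.055, 0.013, -0.0)] [43 40 40]
162 [(-0.089, -0.009, 0.042), (-0.094, 0.001, 0.047), (-0.048, 0.014, -0.0)] [41 39 40]
166 [(-0.092, -0.009, 0.05), (-0.094, 0.001, 0.053), (-0.041, 0.014, 0.001)] [56 53 55]
170 [(-0.085, -0.009, 0.05), (-0.088, 0.001, 0.053), (-0.033, 0.014, 0.001)] [58 57 59]
174 [(-0.078, -0.01, 0.05), (-0.083, 0.001, 0.055), (-0.024, 0.014, 0.0)] [53 52 53]
178 [(-0.064, -0.01, 0.044), (-0.078, 0.001, 0.057), (-0.017, 0.014, 0.001)] [47 44 46]
182 [(-0.007, -0.012, 0.0), (-0.061, 0.001, 0.047), (-0.008, 0.015, 0.001)] [84 80 81]
186 [(0.001, -0.012, 0.0), (0.001, 0.001, 0.0), (0.001, 0.015, 0.001)] [100  97  96]
190 [(0.011, -0.012, 0.0), (0.011, 0.001, -0.0), (0.01, 0.015, 0.001)] [70 66 66]
194 [(-0.072, -0.009, 0.075), (-0.073, 0.001, 0.077), (-0.071, 0.011, 0.075)] [43 42 41]
198 [(-0.072, -0.009, 0.081), (-0.072, 0.001, 0.082), (-0.072, 0.011, 0.081)] [42 41 40]
202 [(-0.071, -0.009, 0.086), (-0.073, 0.001, 0.088), (-0.072, 0.011, 0.087)] [42 42 41]
head 639 [ 0.62698343 -0.23733652  0.18001374]
```

The clip's rear face is 22 mm behind the tyre's front, as expected with the seat fully home (92 against 70 mm). It holds by itself, with a slight sag from play in the groove. Nothing else has moved, so I hand in.

```bash
python3 -c "
from bench import robot
print(robot.close_job())"
```

```text
the job is handed in; nothing more can be done
None
```

The job is handed in at about 19 s: the axle pin is seated, the clip held in a pull test and measured fully home (it sags slightly), and the tin, glue bottle and sanding block stand where they were. The short pin was not touched but could not be rechecked at the end, and I viewed 11 pictures, one over the limit of 10.

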